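Close and bolt the small-parts wash basket

ROBOT

A 6-joint arm with a two-finger parallel gripper is mounted at the origin on a cart in front of the work surface, level with it; the furniture and walls round the work are solid. World frame = base frame: x ahead of the robot, y to its left, z up, the work surface at z = 0. Lengths are in m, angles in degrees, forces in N, time in s.
With the tool pointing down it reaches from about 0.3 to 0.75 m from the base axis. Payload 8.5 kg.
Tool frame: the origin (TCP) lies at the very end of the fingers, on their centre line; the grasp point (between the pads) lies r.pinch_z behind it (r.pinch_z is the distance from the TCP to the grasp point, in m); z points along the fingers, y is the line along which they close (so a half turn about z gives the same grasp; the last joint's range is limited). The gripper opens to 85 mm and grips with 20 to 120 N. Pads are 22 mm wide; open, the fingers measure 114 mm over their backs; the gripper's body (76 mm by 85 mm) begins 54 mm behind the grasp point. The pads swing forward as they close: fully open they stand 13 mm farther back than shut.
Start: joints at [-80.059, 21.807, 74.336, -0, 83.858, -12.336], TCP at [0.208, -0.509, 0.231] pointing down, gripper open.
Joint ranges: [-178.18, 178.18], [-50.72, 133.34], [12.68, 142.11], [-81.47, 261.47], [9.98, 163.14], [-165.26, 165.26]. Speed limits (degrees/s): [136.94, 136.94, 180, 180, 180, 180].

INTERFACE

Orientations are given as [roll, pitch, yaw] about the fixed x, y, z axes, in that order (R = Rz(yaw) Ry(pitch) Rx(roll)).
In Python, from station import r, cams gives the robot as it stands.
- The arm moves only by the tool jog_arm, never from a script. Its argument "motion" is one flat list of numbers, 4 for each row, row after row: the shift along the tool's x, y, z each as a share of 40 cm, from -1 to 1, then the turn about the tool's z as a share of 90 degrees, from -1 to 1. A call has 1 to 12 rows; each row shifts and turns the commanded pose from where the row before left it, along the tool's axes as they then stand; what a row does not reach is not made up. A row lasts 1/10 s, in which the tool goes at most 50 mm and 8.59 degrees, less where a joint would pass 70% of its speed; a pose out of reach is approached as far as the arm can. A call with a number of a shift or a turn outside -1 to 1 is refused whole. A call with a gripper value outside its range is refused whole. "hand" is the opening, from 0 (shut) to 1 (fully open), set as the call begins (left out, the last holds). The fingers move at their own pace and stop on an object; "grip_force" is the grip in N (left out, the last holds). Time passes only in rows, so rows that do not move let the fingers close. It gives the time, the measured TCP pose, the force, the opening and the grip force at its end, in the units of the state.
- r.get_state(): the state, without advancing time (a new reading comes with each control period).
- cams.get_image(name): name is "side" or "top"; returns a dict with "color" (400x640x3 uint8, red, green, blue), "intrinsics" (3x3 intrinsics, pixels), "rvec" (rotation vector, rad) and "tvec" (3), from world to camera coordinates, as OpenCV has them. Camera axes: x right, y down, z forward; pixel columns grow to the right and rows downward; lengths in m; the calibration is good to about 2 mm. A picture is of the moment at which its call begins. There is no depth.
- r.close_job(): hands the job in; it is judged then, once.
The state is a dict: "clock": time; "joint_positions": joint angles; "qd": joint speeds; "effort": joint torques, N m; "tcp_pos": TCP position; "ee_rot": TCP orientation; "ft_force": force on the tool from outside, world axes, zero at the start; "moment": the same for the moment, N m; "opening": opening from 0.0 (shut) to 1.0 (fully open); "grasp_force": force on a finger pad.
Only numpy, scipy, OpenCV 4.12 (cv2) and the standard library are available. Lean on these libraries where they do the work, as an engineer would, in place of code of your own. Each camera call takes 0.05 s, during which the arm holds its last target. There are 200 camera calls.

TASK

Close the small-parts wash basket ready for the wash: swing its open lid fully down, then push the loose locking rod, which lies in the rail along the basket's near side, lengthwise through the near lug, the eye that hangs from the lid and the far lug until its head is home against the end of the channel. Leave everything else standing where it is.

Things in the scene. Friction and masses are not known exactly. Their poses are not given: they have to be found in the camera images.
- basket: fixed sheet-steel wash basket, 134 (x) x 184 (y) mm, rim 64 mm high, on a 4 mm L-shaped base plate (x -115 to +72, y -95 to +95; under the rail on to y -215 mm). Origin: on the work surface under the basket's centre; z up; x points away from the robot (front wall at x = -67 mm); y, to the robot's left, is the way the rod is pushed. Yaw -0.2 to 0.4 rad
- channel_end (a point): rear end of the open-topped channel that guides the shank, on the rod's axis (basket x -87, y -92, z 40 mm). Channel: y -92 to -32 mm, 12 mm wide inside, 20 mm outside, floor 35.5 and walls 48 mm high. Behind it (y -215 to -92 mm) is a flat ledge 40 mm wide and 30 mm high on which the head rests. The head cannot enter the channel: that is its stop
- near_lug (a point): mouth of the 13 mm hole in the near lug, facing the rod (basket x -87, y -24, z 40 mm). Fixed upright plate 4 mm thick, 36 mm wide, top 58 mm high
- far_lug (a point): outlet of the 13 mm hole in the far lug, a plate like the near one (basket x -87, y +24, z 40 mm)
- lid (a joint): lid angle in rad: 0 = fully shut (hard stop), grows as it opens upward, starts between 0.4 and 0.9. Friction hinge (0.3 N m, about 3 N at the free edge): stays where it is left. Hinge line along basket y at x = +67 mm, height 65.5 mm, on the far rim. Lid plate 138 x 186 mm, 3 mm thick; when shut its top is 67.5 mm high
- lid_edge (a point): middle of the lid's free (near) edge, on its top face, 138 mm from the hinge line; past it a tab 24 mm wide goes on for 37 mm
- lid_eye (a point): centre of the 13 mm hole in the eye plate (4 mm thick, 32 mm wide, ending 18 mm below this point) that hangs from the lid's tab; hole axis along basket y. With the lid shut it lies midway between the lugs (basket x -87, y 0, z 40 mm). A rod pushed in too early keeps the lid from closing
- rod: loose steel locking rod, about 90 g: shank 9 mm in diameter, 130 mm long with a 6 mm tapered end, and a round head 20 mm in diameter, 14 mm thick. Origin: on its axis at the head's front face; its y axis points along the shank to the tip. Starts drawn back in the rail, tip 4 to 21 mm short of the near lug
- rod_tip (a point): the tip of the rod, 130 mm from the head's front face
- rod_head (a point): centre of the rear face of the rod's head, the face to push on; 40 mm above the work surface; the ledge behind it is free
- home (a point): where the rod's tip lies when the rod is fully home: on the hole axis, 14 mm beyond the far lug (basket x -87, y +38, z 40 mm)
- cup: white espresso cup, 64x93x51 mm, upside down in the basket; leave it. Origin: centre of its underside
- teaspoon: teaspoon, 140 mm, lying in the basket; leave it. Origin: centre of its underside
- glass: upturned clear drinking glass, 66 mm wide, 88 mm tall, just right of the basket behind the bolt rail; bystander. Origin: centre of its underside
- mug: white mug, 84x123x91 mm, left of the basket; bystander. Origin: centre of its underside
- timer: white wind-up kitchen timer, 69 mm wide, 50 mm tall, left of the basket nearer the robot; bystander. Origin: centre of its underside
- glass_2: upturned clear drinking glass, 70 mm wide, 90 mm tall, far right; bystander. Origin: centre of its underside
- soap_bottle: tall soap bottle, 46x76x258 mm, far left; bystander. Origin: centre of its underside

How it is judged (in metres and radians):
On the way, in this order (a step that is already met when the one before it is completed fails the run):
1. the lid is shut (within 0.03 rad) while the rod's tip is still short of the lid's eye (value of joint lid below 0.03 rad and y of rod_tip in the frame of lid_eye below -0.002 m), for 0.2 s.
2. with the lid shut, the rod's tip has come through the far lug (value of joint lid below 0.03 rad and y of rod_tip in the frame of basket above 0.026 m and horizontal distance between rod_tip and home below 0.02 m), for 0.1 s.
At the end, for the whole second after the job is handed in: The lid is shut (under 0.03 rad), the rod lies along the rail (within 0.08 rad) through both lugs and the lid's eye with its tip within 6 mm of its home point, and is at rest (value of joint lid below 0.03 rad and distance between rod_tip and home below 0.006 m and angle between the y axis of rod and the y axis of basket, either way round below 0.08 rad and linear speed of rod below 0.02 m/s); the robot touches nothing.
It fails at once if a bystander is shifted by more than 20 mm or tipped (distance of any of glass, mug, timer, glass_2, soap_bottle from where it was at the start of the episode above 0.02 m or angle between any of glass, mug, timer, glass_2, soap_bottle's own z axis and vertical above 0.3 rad).
It fails at once if the cup or the teaspoon in the basket is shifted by more than 30 mm (distance of any of cup, teaspoon from where it was at the start of the episode above 0.03 m).
It also fails if it takes over 45 s, if anything falls off the work surface, if the arm or the gripper's body presses on something with over 40 N, if the wrist force passes 120 N, or if a joint passes its speed limit or range.

## Working session

There is one attempt and no reset: what is moved stays moved. The work goes in short steps, Python scripts to look and compute and a tool call to move; the robot and the scene stay as the last step left them, time stands still between calls to the robot, and variables do not carry over. Pictures are saved under pics/ and viewed, at most 10 in all, crops included, and the job is handed in when it is done.

Besides the shell and the picture viewer there is one more tool, called by a JSON object that holds its "name" and its "arguments". jog_arm: Moves the arm, as the interface text tells. Shift numbers are shares of 40 cm and turn numbers shares of 90 degrees, none past 1 either way. Its arguments: {"type":"object","properties":{"motion":{"type":"array"},"hand":{"type":"number"},"grip_force":{"type":"number"}},"required":["motion"]}

```bash
mkdir -p pics; ls
python3 - <<'E'
from station import r,cams
import cv2,pickle
d={}
for n in("side","top"):
    im=cams.get_image(n); d[n]=im
    cv2.imwrite(f"pics/{n}0.png",im["color"][:,:,::-1])
    print(n,im["intrinsics"].round(1).tolist(),im["rvec"],im["tvec"])
pickle.dump(d,open("d.pkl","wb"))
print(r.get_state(),r.pinch_z)
E
```

```text
pics
side [[372.0, 0.0, 316.1], [0.0, 372.0, 199.6], [0.0, 0.0, 1.0]] [ 0.59355572 -2.5514734   1.28982107] [0.51843448 0.18629256 0.73096031]
top [[467.8, 0.0, 308.7], [0.0, 467.8, 206.1], [0.0, 0.0, 1.0]] [ 2.18046781 -2.17479074  0.06291665] [0.03482614 0.56377011 0.97461984]
{'clock': 0.1, 'joint_positions': array([-8.00581306e+01,  2.18370551e+01,  7.43781368e+01,  1.27542479e-03,
        8.38588715e+01, -1.23364550e+01]), 'qd': array([-0.02485446, -0.03243898, -0.14942905, -0.053195  ,  0.06728665,
       -0.08341192]), 'effort': array([ 3.93777707e-03, -4.49226022e+01, -2.31654382e+01, -2.15653981e-04,
        3.65196465e-03,  4.96442482e-06]), 'tcp_pos': array([ 0.20846026, -0.50868659,  0.23078761]), 'ee_rot': array([-1.79927918e+02, -1.70624240e-02,  2.22781764e+01]), 'ft_force': array([0.41496484, 0.12435054, 0.21926518]), 'moment': array([-0.00390609, -0.02202098, -0.00783208]), 'grasp_force': 0.0, 'opening': 1.0022161956823665} 0.0187
```

Run:
```python
import cv2
for n in("side","top"):
    im=cv2.imread(f"pics/{n}0.png")
    cv2.imwrite(f"pics/{n}0b.png",cv2.resize(im,(800,500),interpolation=cv2.INTER_CUBIC))
```

```text
(no output)
```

View pics/side0b.png

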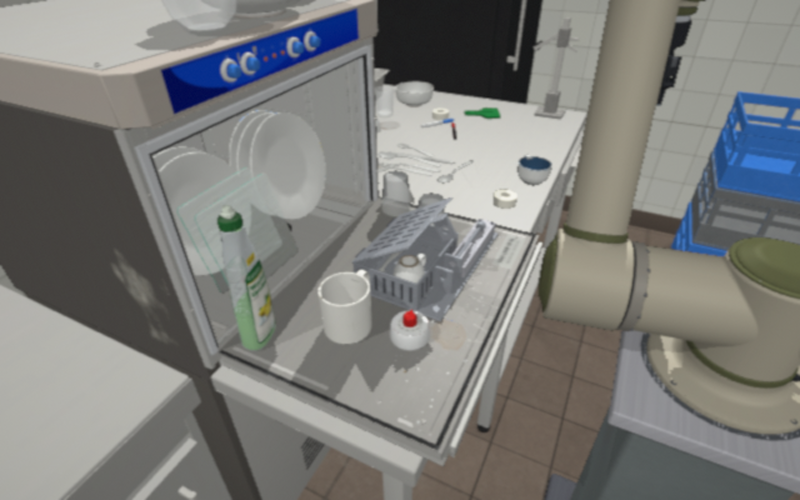

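View pics/top0b.png

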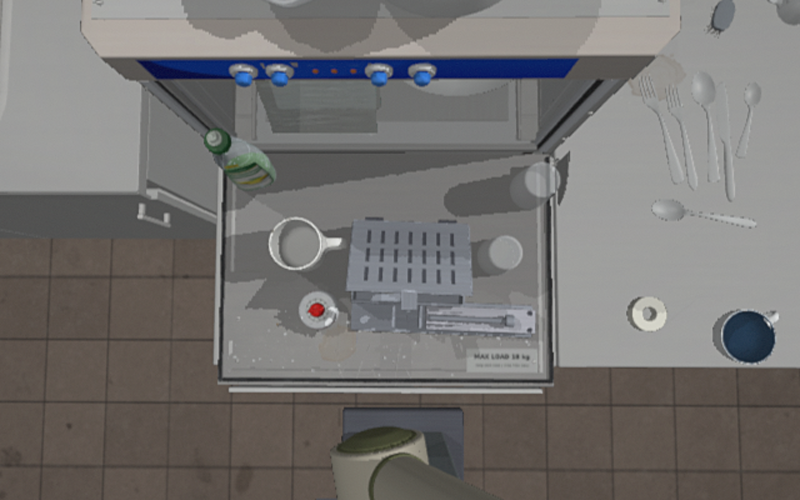

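The side view shows the basket at about (420,260) with its lid ajar, and the mug, timer and soap bottle to its left. In the top view the basket is centred near (410,270), the rail runs from (425,318) to (535,322), and the glass is at (505,252). I'll enlarge both.

Run:
```python
import cv2
im=cv2.imread("pics/top0.png")[165:280,270:440]
cv2.imwrite("pics/topc.png",cv2.resize(im,None,fx=4.7,fy=4.7,interpolation=cv2.INTER_CUBIC))
im=cv2.imread("pics/side0.png")[140:260,270:430]
cv2.imwrite("pics/sidec.png",cv2.resize(im,None,fx=5,fy=5,interpolation=cv2.INTER_CUBIC))
```

```text
(no output)
```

View pics/topc.png

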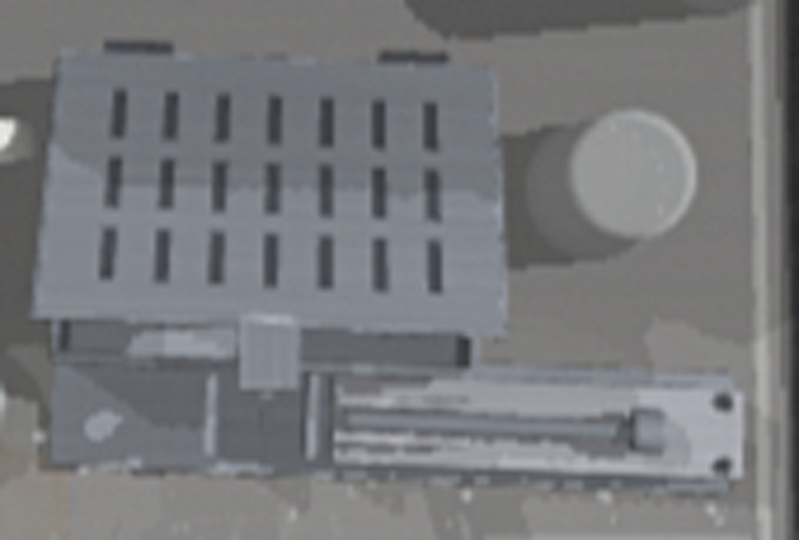

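View pics/sidec.png

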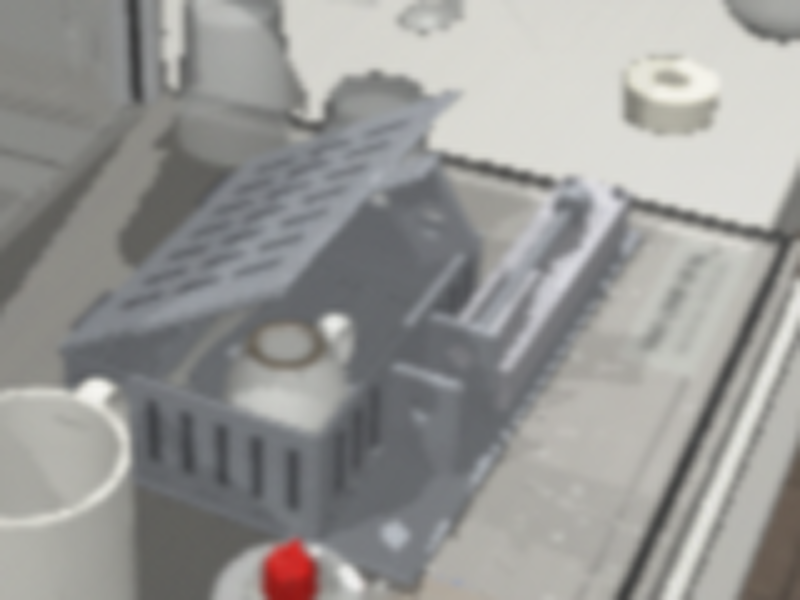

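The enlarged views show these points:
- **Top crop:** lid free-edge corners at (33,317) and (507,334), lug tops at (312,375–460) and (210,373–457), rod head at (632–665,430), rod tip near (342,415).
- **Side crop:** base corner at (412,585), far lug top at (395,367)–(462,385), near lug top at (430,317)–(500,335), eye hole near (430,220).

Next I'll fit one model to both views.

```bash
cat > h.py <<'E'
import numpy as np,cv2,pickle
d=pickle.load(open("d.pkl","rb"))
def proj(n,P):
    c=d[n]; return cv2.projectPoints(np.atleast_2d(np.array(P,float)),c["rvec"],c["tvec"],c["intrinsics"],None)[0][:,0]
def px(n,u,v):
    s,a,b=(4.7,270,165) if n=="top" else (5,270,140)
    return np.array([a+(u+.5)/s-.5,b+(v+.5)/s-.5])
def w(p,b): # basket->world
    x,y,t=p; c,s=np.cos(t),np.sin(t); b=np.array(b)
    return np.array([x+c*b[0]-s*b[1],y+s*b[0]+c*b[1],b[2]])
def lid(a,s,y,h=.002): # h above hinge line, s from hinge
    return [.067-s*np.cos(a)+h*np.sin(a)*0-h*np.sin(a)*-1*0+h*np.sin(a),y,.0655+s*np.sin(a)+h*np.cos(a)]
E
cat > fit.py <<'E'
from h import *
from scipy.optimize import least_squares
S=[("top",(52,466),(-115,95,4)),("top",(742,378),(-67,-215,30)),("top",(740,476),(-107,-215,30)),
("top",(312,375),(-69,-22,58)),("top",(314,460),(-105,-22,58)),("top",(210,373),(-69,22,58)),("top",(209,457),(-105,22,58)),
("side",(412,585),(-115,95,4)),("side",(325,437),(-67,92,64)),
("side",(395,367),(-69,24,58)),("side",(462,385),(-105,24,58)),("side",(430,317),(-69,-20,58)),("side",(500,335),(-105,-20,58))]
L=[("top",(33,317),(138,93)),("top",(507,334),(138,-93)),("top",(62,52),(0,93)),("top",(495,68),(0,-93)),
("top",(242,388),(175,12)),("top",(299,389),(175,-12)),
("side",(275,308),(138,93)),("side",(460,95),(138,-93)),("side",(65,348),(0,93))]
lab=[(n,u,lambda q,b=b:w(q[:3],np.array(b)/1e3)) for n,u,b in S]+[(n,u,lambda q,b=b:w(q[:3],lid(q[3],b[0]/1e3,b[1]/1e3))) for n,u,b in L]
lab+=[("top",(634,429),lambda q:w(q[:3],[-.087,q[4],.040])),("top",(664,432),lambda q:w(q[:3],[-.087,q[4]-.014,.042])),("top",(341,414),lambda q:w(q[:3],[-.087,q[4]+.130,.040]))]
f=lambda q:np.concatenate([proj(n,g(q))[0]-px(n,*u) for n,u,g in lab])
R=least_squares(f,[.5,-.1,0,.6,-.17],loss="soft_l1",f_scale=.7)
q=R.x;print(q.round(4))
for (n,u,g),e in zip(lab,f(q).reshape(-1,2)):print(n,u,e.round(1))
for k,b in dict(head=[-.087,q[4]-.014,.04],tip=[-.087,q[4]+.13,.04],chan=[-.087,-.092,.04],home=[-.087,.038,.04]).items():print(k,w(q[:3],b).round(4))
print("edge",w(q[:3],lid(q[3],.138,0)).round(4),"shut edge",w(q[:3],lid(0,.138,0)).round(4))
for y in(.07,-.07):print(y,w(q[:3],lid(q[3],.138,y)).round(4))
E
python3 fit.py
```

```text
[ 0.5524 -0.0012 -0.034   0.5648 -0.164 ]
top (52, 466) [-0.7 -0. ]
top (742, 378) [0.8 1.9]
top (740, 476) [0.9 0.3]
top (312, 375) [0.4 0.1]
top (314, 460) [-0.7 -0.1]
top (210, 373) [ 0.4 -0.2]
top (209, 457) [ 0.  -0.3]
side (412, 585) [ 0.6 -1.2]
side (325, 437) [-0.5  0.4]
side (395, 367) [-0.7 -0.4]
side (462, 385) [0.4 0.5]
side (430, 317) [ 0.  -0.5]
side (500, 335) [0.1 0.1]
top (33, 317) [ 0.3 -0.4]
top (507, 334) [-0.5 -0.3]
top (62, 52) [-0.5 -0.6]
top (495, 68) [-1.2 -0.8]
top (242, 388) [-1.2  3.2]
top (299, 389) [-0.1  3.5]
side (275, 308) [ 1.8 -4.7]
side (460, 95) [ 0.1 -2. ]
side (65, 348) [-1.2 -0.3]
top (634, 429) [ 0.  -0.1]
top (664, 432) [ 0.6 -0.5]
top (341, 414) [-0.7  0.7]
head [ 0.4594 -0.1761  0.04  ]
tip [ 0.4643 -0.0322  0.04  ]
chan [ 0.4623 -0.0901  0.04  ]
home [0.4667 0.0398 0.04  ]
edge [5.039e-01 5.000e-04 1.411e-01] shut edge [0.4814 0.0013 0.0675]
0.07 [0.5063 0.0705 0.1411]
-0.07 [ 0.5015 -0.0695  0.1411]
```

{"name": "jog_arm", "arguments": {"motion": [0, 0, 0, -0.0914, 0, 0, 0, -0.0914, 0, 0, 0, -0.0914, 0, 0, 0, -0.0914, 0, 0, 0, -0.0914, 0, 0, 0, -0.0914, 0, 0, 0, -0.0914, 0, 0, 0, -0.0914, 0, 0, 0, 0, 0, 0, 0, 0], "hand": 0, "grip_force": 20}}

```text
clock: 1.1
tcp_pos: [0.2085, -0.5088, 0.2311]
ee_rot: [-180.0, -0.0, 87.9]
ft_force: [0.3, 1.3, 0.5]
opening: 0.0
grasp_force: 0.0
```

```bash
cat > go.py <<'E'
from h import *
import sys
from station import r
from scipy.spatial.transform import Rotation as Ro
p=[0.5524,-0.0012,-0.034]
s=r.get_state(); R=Ro.from_euler("xyz",s["ee_rot"],degrees=True)
t=w(p,[float(a) for a in sys.argv[1:4]])
print("tgt",t.round(4),"tcp",s["tcp_pos"].round(4),"rot",s["ee_rot"].round(2),"wantyaw",90+np.degrees(p[2]),"F",s["ft_force"].round(1),"t",s["clock"],"op",s["opening"])
print("shares",(R.inv().apply(t-s["tcp_pos"])/.4).round(4))
E
python3 go.py -.045 0 .18
```

```text
tgt [5.074e-01 3.000e-04 1.800e-01] tcp [ 0.2085 -0.5088  0.2311] rot [-1.7999e+02 -3.0000e-02  8.7870e+01] wantyaw 88.0519434965552 F [0.3 1.3 0.5] t 1.1 op 0.0002480947055981667
shares [1.2997 0.6995 0.1283]
```

{"name": "jog_arm", "arguments": {"motion": [0.1, 0.054, 0, 0, 0.1, 0.054, 0, 0, 0.1, 0.054, 0, 0, 0.1, 0.054, 0, 0, 0.1, 0.054, 0, 0, 0.1, 0.054, 0, 0, 0.1, 0.054, 0, 0, 0.1, 0.054, 0, 0, 0.1, 0.054, 0, 0, 0.1, 0.054, 0, 0, 0.1, 0.054, 0, 0, 0.1, 0.054, 0, 0]}}

```text
clock: 2.3
tcp_pos: [0.4842, -0.036, 0.2314]
ee_rot: [180.0, 0.0, 87.9]
ft_force: [0.5, 0.1, 1.0]
opening: -0.003
grasp_force: 0.0
```

{"name": "jog_arm", "arguments": {"motion": [0.05, 0.026, 0.03, 0, 0.05, 0.026, 0.03, 0, 0, 0, 0.035, 0, 0, 0, 0.033, 0, 0, 0, 0, 0, 0, 0, 0, 0]}}

```text
clock: 2.9
tcp_pos: [0.5058, 0.0013, 0.1805]
ee_rot: [180.0, 0.0, 88.0]
ft_force: [0.1, 0.4, 0.4]
opening: 0.004
grasp_force: 0.0
```

```bash
python3 go.py -.045 0 .0675
python3 - <<'E'
from station import cams
import cv2
im=cams.get_image("side")["color"][100:260,250:450,::-1]
cv2.imwrite("pics/s1.png",cv2.resize(im,None,fx=3.7,fy=3.7,interpolation=cv2.INTER_CUBIC))
E
```

```text
tgt [5.074e-01 3.000e-04 6.750e-02] tcp [0.5058 0.0013 0.1805] rot [179.99   0.    87.98] wantyaw 88.0519434965552 F [0.1 0.4 0.4] t 2.9 op 0.004272840795133476
shares [-0.0024  0.0041  0.2824]
```

View pics/s1.png

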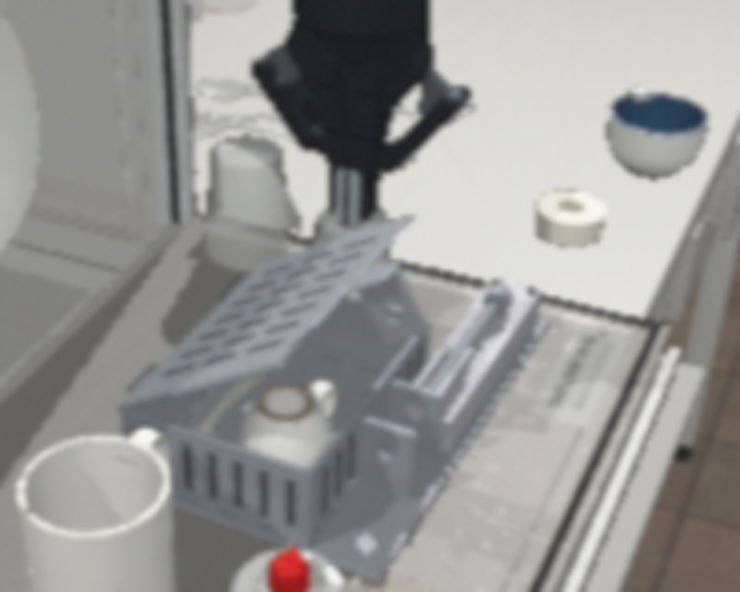

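The side view shows the closed fingertips at about (347,220), just above the middle of the lid's free edge near (350,290). Now I'll press it down.

{"name": "jog_arm", "arguments": {"motion": [-0.0024, 0.004, 0.05, 0, 0, 0, 0.03, 0, 0, 0, 0.025, 0, 0, 0, 0.025, 0, 0, 0, 0.025, 0, 0, 0, 0.025, 0, 0, 0, 0.025, 0, 0, 0, 0.025, 0, 0, 0, 0.025, 0, 0, 0, 0.01, 0, 0, 0, 0, 0]}}

```text
clock: 4.05
tcp_pos: [0.5071, 0.0004, 0.0735]
ee_rot: [-179.9, -0.0, 88.1]
ft_force: [-0.1, -0.1, 0.0]
opening: -0.007
grasp_force: 0.0
```

{"name": "jog_arm", "arguments": {"motion": [0, 0, 0.008, 0, 0, 0, 0.005, 0, 0, 0, 0, 0]}}

```text
clock: 4.35
tcp_pos: [0.5074, 0.0004, 0.0689]
ee_rot: [180.0, 0.0, 88.1]
ft_force: [0.0, 0.1, -0.3]
opening: 0.002
grasp_force: 0.0
```

{"name": "jog_arm", "arguments": {"motion": [0, 0, 0.003, 0, 0, 0, 0.003, 0, 0, 0, 0, 0]}}

```text
clock: 4.65
tcp_pos: [0.5075, 0.0004, 0.0674]
ee_rot: [179.9, 0.0, 88.1]
ft_force: [-2.2, 0.2, 10.8]
opening: 0.003
grasp_force: 5.2
```

```bash
python3 go.py -.045 0 .0675
python3 - <<'E'
from station import cams
import cv2,numpy as np
a=cams.get_image("side")["color"][120:260,270:430,::-1]
b=cams.get_image("top")["color"][165:280,270:440,::-1]
cv2.imwrite("pics/s2.png",np.hstack([cv2.resize(x,(400,350),interpolation=cv2.INTER_CUBIC) for x in(a,b)]))
E
```

```text
tgt [5.074e-01 3.000e-04 6.750e-02] tcp [5.075e-01 4.000e-04 6.740e-02] rot [1.7994e+02 2.0000e-02 8.8090e+01] wantyaw 88.0519434965552 F [-2.2  0.2 10.8] t 4.65 op 0.0027162233455938272
shares [-0.0001 -0.0001 -0.0002]
```

View pics/s2.png

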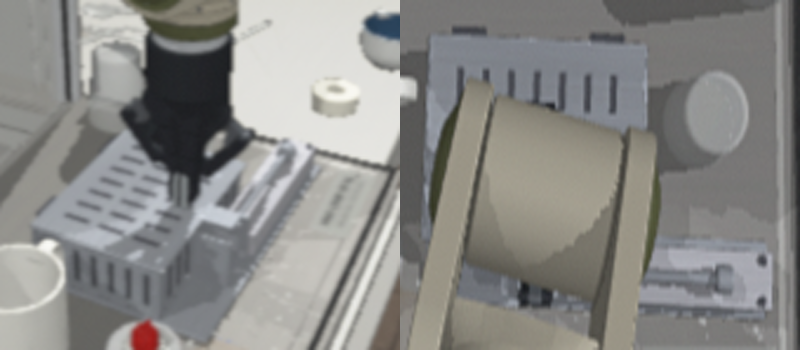

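The lid now lies flat on the rim and the push force has risen to 11 N, so it is at its stop. I'll hold briefly, lift, and go behind the rod head.

{"name": "jog_arm", "arguments": {"motion": [0, 0, 0.001, 0, 0, 0, 0, 0, 0, 0, 0, 0, 0, 0, -0.05, 0, 0, 0, -0.1, 0, 0, 0, -0.1, 0, -0.1, -0.02, 0, 0, -0.1, -0.02, 0, 0, -0.1, -0.03, 0, 0, -0.1, -0.035, 0, 0, -0.1, 0, 0, 0, 0, 0, 0, 0]}}

```text
clock: 5.95
tcp_pos: [0.4583, -0.2021, 0.1661]
ee_rot: [180.0, 0.1, 87.8]
ft_force: [0.3, 0.2, -0.3]
opening: -0.003
grasp_force: 0.0
```

```bash
python3 go.py -.087 -.202 .034
python3 - <<'E'
from h import *
from station import cams
from scipy.optimize import least_squares
import cv2
# glass centre (top of upturned glass at z=.088) from the top view
u=px("top",635,173);R=least_squares(lambda q:proj("top",[*q,.088])[0]-u,[.55,-.15]);print("glass",R.x)
im=cams.get_image("top")["color"][165:280,270:440,::-1]
cv2.imwrite("pics/t3.png",cv2.resize(im,None,fx=4.7,fy=4.7,interpolation=cv2.INTER_CUBIC))
E
```

```text
tgt [ 0.4586 -0.2001  0.034 ] tcp [ 0.4583 -0.2021  0.1661] rot [1.7996e+02 8.0000e-02 8.7820e+01] wantyaw 88.0519434965552 F [ 0.3  0.2 -0.3] t 5.95 op -0.002947269904482951
shares [5.500e-03 2.000e-04 3.302e-01]
glass [ 0.56842377 -0.15471864]
```

View pics/t3.png

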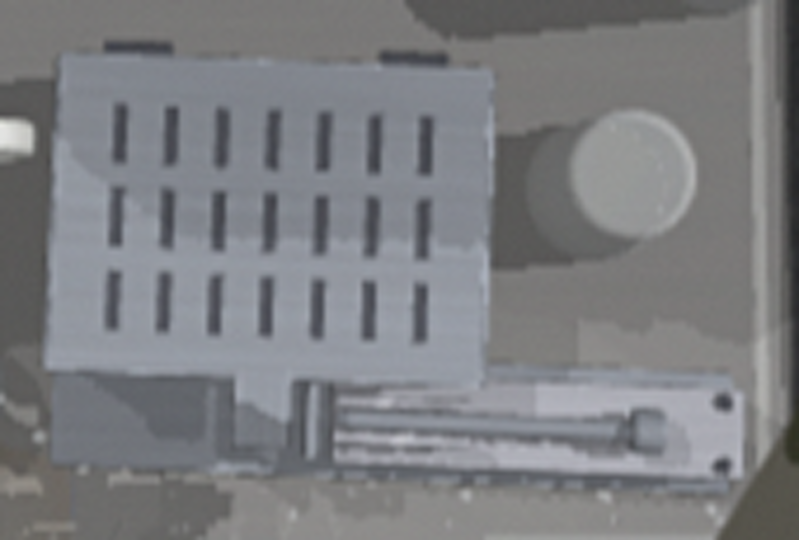

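The top view shows the lid shut flat, with its free edge at v≈375. The rod is unmoved, head at (632–665,430), but the gripper isn't where I expected it in the crop. I'll check its projection before descending.

Run:
```python
from h import *
from station import cams,r
s=r.get_state();print(s["tcp_pos"],s["clock"])
P=[s["tcp_pos"],s["tcp_pos"]+[0,0,.1],[.4594,-.1761,.04],[.4614,-.09,.04]]
for n in("top","side"):print(n,proj(n,P).round(1).tolist())
print([(x.round(0)) for x in [(np.array(proj("top",P))-[270,165])*4.7]])
ims=[cams.get_image(n)["color"][:,:,::-1] for n in("top","side")]
a=cv2.resize(ims[0][140:300,270:470],(400,320),interpolation=cv2.INTER_CUBIC);b=cv2.resize(ims[1][80:240,290:490],(400,320),interpolation=cv2.INTER_CUBIC)
cv2.imwrite("pics/t4.png",np.hstack([a,b]))
```

```text
[ 0.4582934  -0.19995134  0.16593322] 6.0
top [[439.0, 259.1], [455.7, 261.7], [411.3, 256.0], [369.5, 254.9]]
side [[393.1, 132.5], [397.6, 94.2], [385.1, 178.7], [373.6, 195.2]]
[array([[794., 442.],
       [873., 454.],
       [664., 428.],
       [468., 422.]])]
```

View pics/t4.png

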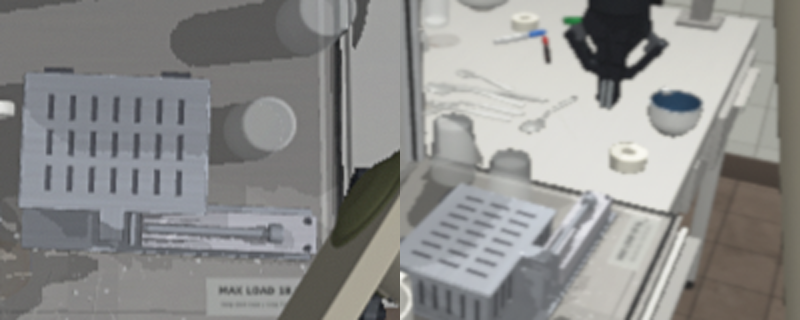

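The geometry agrees: the fingertip in the side view is at about (392,131), against a projected (393,132). I'll descend behind the head.

{"name": "jog_arm", "arguments": {"motion": [0, 0, 0.09, 0, 0, 0, 0.09, 0, 0, 0, 0.08, 0, 0, 0, 0.05, 0, 0, 0, 0.017, 0, 0, 0, 0, 0, 0, 0, 0, 0]}}

```text
clock: 6.8
tcp_pos: [0.4592, -0.1979, 0.0363]
ee_rot: [179.9, 0.1, 88.1]
ft_force: [-0.3, 0.2, 0.2]
opening: 0.002
grasp_force: 0.0
```

```bash
python3 go.py -.087 -.117 .035
```

```text
tgt [ 0.4615 -0.1152  0.035 ] tcp [ 0.4592 -0.1979  0.0363] rot [1.7992e+02 5.0000e-02 8.8130e+01] wantyaw 88.0519434965552 F [-0.3  0.2  0.2] t 6.8 op 0.0015404304374807341
shares [ 0.207  -0.0011  0.0031]
```

{"name": "jog_arm", "arguments": {"motion": [0.0125, 0, 0.001, 0, 0.0125, 0, 0, 0, 0.0125, 0, 0, 0, 0.0125, 0, 0, 0, 0.0125, 0, 0, 0, 0, 0, 0, 0]}}

```text
clock: 7.4
tcp_pos: [0.4594, -0.1724, 0.035]
ee_rot: [-180.0, -0.0, 88.1]
ft_force: [1.2, 0.4, -0.7]
opening: 0.001
grasp_force: 0.0
```

{"name": "jog_arm", "arguments": {"motion": [0.0125, 0, 0, 0, 0.0125, 0, 0, 0, 0.0125, 0, 0, 0, 0, 0, 0, 0]}}

```text
clock: 7.8
tcp_pos: [0.4598, -0.1573, 0.0349]
ee_rot: [-180.0, -0.0, 88.1]
ft_force: [-0.1, 0.6, -0.1]
opening: 0.002
grasp_force: 0.0
```

```bash
python3 go.py -.087 -.117 .035;python3 - <<'E'
from station import cams
import cv2,numpy as np
a=cams.get_image("side")["color"][130:230,330:430,::-1]
b=cams.get_image("top")["color"][210:290,320:440,::-1]
cv2.imwrite("pics/s5.png",np.hstack([cv2.resize(a,(350,350),interpolation=cv2.INTER_CUBIC),cv2.resize(b,(450,350),interpolation=cv2.INTER_CUBIC)]))
E
```

```text
tgt [ 0.4615 -0.1152  0.035 ] tcp [ 0.4598 -0.1573  0.0349] rot [-1.7998e+02 -3.0000e-02  8.8120e+01] wantyaw 88.0519434965552 F [-0.1  0.6 -0.1] t 7.8 op 0.0015831287942165103
shares [ 0.1055  0.0007 -0.0003]
```

View pics/s5.png

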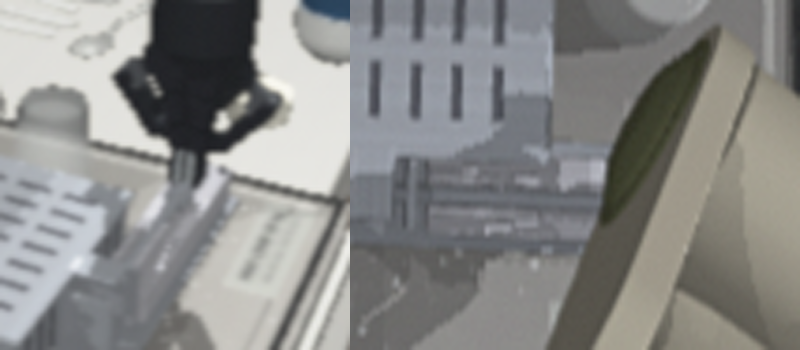

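The side view shows the fingers low on the ledge at about (185,190), and in the top view the shank now reaches the near lug at about (425,195). The force is very low, so I'll continue.

{"name": "jog_arm", "arguments": {"motion": [0.0125, 0, 0, 0, 0.0125, 0, 0, 0, 0.0125, 0, 0, 0, 0, 0, 0, 0]}}

```text
clock: 8.3
tcp_pos: [0.4603, -0.1423, 0.0349]
ee_rot: [-180.0, -0.0, 88.1]
ft_force: [0.5, 0.1, -0.6]
opening: 0.001
grasp_force: 0.0
```

{"name": "jog_arm", "arguments": {"motion": [0.0125, 0, 0, 0, 0.0125, 0, 0, 0, 0.0125, 0, 0, 0, 0, 0, 0, 0]}}

```text
clock: 8.7
tcp_pos: [0.4609, -0.1274, 0.0349]
ee_rot: [-180.0, -0.0, 88.1]
ft_force: [0.7, -0.3, -0.0]
opening: -0.002
grasp_force: 0.0
```

{"name": "jog_arm", "arguments": {"motion": [0.01, 0, 0, 0, 0.01, 0, 0, 0, 0, 0, 0, 0]}}

```text
clock: 9.0
tcp_pos: [0.4611, -0.1196, 0.0349]
ee_rot: [-180.0, -0.0, 88.1]
ft_force: [-0.2, 0.0, -0.2]
opening: -0.002
grasp_force: 0.0
```

Next come 1 mm steps until the force rises at the stop.

{"name": "jog_arm", "arguments": {"motion": [0.004, 0, 0, 0, 0.004, 0, 0, 0, 0, 0, 0, 0]}}

```text
clock: 9.3
tcp_pos: [0.4613, -0.1168, 0.0349]
ee_rot: [-180.0, -0.0, 88.1]
ft_force: [0.1, 0.1, -0.4]
opening: 0.001
grasp_force: 0.0
```

{"name": "jog_arm", "arguments": {"motion": [0.0025, 0, 0, 0, 0, 0, 0, 0]}}

```text
clock: 9.5
tcp_pos: [0.4614, -0.1159, 0.0349]
ee_rot: [180.0, -0.0, 88.1]
ft_force: [0.2, -0.2, 0.2]
opening: 0.0
grasp_force: 0.0
```

{"name": "jog_arm", "arguments": {"motion": [0.0025, 0, 0, 0, 0, 0, 0, 0]}}

```text
clock: 9.7
tcp_pos: [0.4614, -0.1149, 0.0349]
ee_rot: [-180.0, -0.0, 88.1]
ft_force: [-1.2, 0.0, -0.2]
opening: -0.001
grasp_force: 0.1
```

{"name": "jog_arm", "arguments": {"motion": [0.0025, 0, 0, 0, 0, 0, 0, 0]}}

```text
clock: 9.9
tcp_pos: [0.4614, -0.1138, 0.0349]
ee_rot: [-180.0, -0.0, 88.1]
ft_force: [-0.8, 0.3, -0.8]
opening: -0.001
grasp_force: 0.1
```

{"name": "jog_arm", "arguments": {"motion": [0.0025, 0, 0, 0, 0, 0, 0, 0]}}

```text
clock: 10.1
tcp_pos: [0.4615, -0.1134, 0.0349]
ee_rot: [180.0, 0.1, 88.1]
ft_force: [-1.0, -4.4, -0.3]
opening: 0.002
grasp_force: 2.4
```

{"name": "jog_arm", "arguments": {"motion": [0.0025, 0, 0, 0, 0, 0, 0, 0]}}

```text
clock: 10.3
tcp_pos: [0.4616, -0.1133, 0.035]
ee_rot: [180.0, 0.2, 88.1]
ft_force: [-3.4, -11.1, -1.7]
opening: 0.003
grasp_force: 5.5
```

The force rose at TCP y = -0.1133, about where the stop was expected (-0.115). I'll back off, lift and look.

{"name": "jog_arm", "arguments": {"motion": [-0.02, 0, 0, 0, -0.04, 0, 0, 0, 0, 0, -0.05, 0, 0, 0, -0.1, 0, 0, 0, -0.1, 0, 0, 0, -0.1, 0, -0.1, 0, 0, 0, -0.1, 0, 0, 0, -0.1, 0, 0, 0, 0, 0, 0, 0]}}

```text
clock: 11.3
tcp_pos: [0.4564, -0.2598, 0.1746]
ee_rot: [180.0, 0.0, 87.9]
ft_force: [0.7, 0.9, 0.4]
opening: 0.001
grasp_force: 0.0
```

Run:
```python
from h import *
from station import cams,r
print(r.get_state()["tcp_pos"])
p=[0.5524,-0.0012,-0.034]
for k,b in dict(head_rear=[-.087,-.106,.042],front=[-.087,-.092,.04],tip=[-.087,.038,.04]).items():
    print(k,[((proj(n,w(p,b))[0]-o)*s).round(0).tolist() for n,o,s in(("top",[300,205],4),("side",[320,150],4))])
a=cams.get_image("top")["color"][205:285,300:400,::-1]
b=cams.get_image("side")["color"][150:230,320:420,::-1]
cv2.imwrite("pics/s6.png",np.hstack([cv2.resize(x,(400,320),interpolation=cv2.INTER_CUBIC) for x in(a,b)]))
```

```text
[ 0.45640449 -0.25979695  0.1746059 ]
head_rear [[306.0, 199.0], [221.0, 167.0]]
front [[278.0, 198.0], [213.0, 180.0]]
tip [[27.0, 188.0], [129.0, 298.0]]
```

View pics/s6.png

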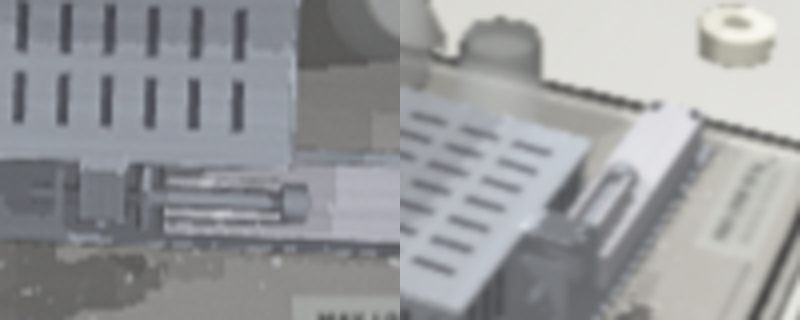

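The top view shows the head at u≈282–309, where 278–306 is predicted for home, with the tip at about (28,188) beyond the far lug and the lid flat. I'm handing in the job.

```bash
python3 -c "
from station import r
print(r.close_job())"
```

```text
the job is handed in; nothing more can be done
None
```

The lid is shut and the rod is home through both lugs and the lid's eye, its head against the channel end by force reading and camera, and the job was handed in at about 11 s with no verdict returned.

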